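Load the offcut into the drilling jig past its sprung pawl

TASK

Take the long offcut out of its wooden cradle and slide it lengthwise through the open mouth of the drilling jig, under the guide plate, all the way in until the sprung pawl in the jig's bed snaps up behind it and it cannot come back out. The plate leaves no room for fingers at its middle, so you will need to lay it down part-way in and take it again nearer its tail. Let go of it there and leave the other things on the bench where they are.

Things in the scene. Friction and masses are not known exactly. Their poses are not given: they have to be found in the camera images.
- long_offcut: plain softwood block, 50 mm wide (its x), 160 mm long (its y), 38 mm high, about 0.28 kg; origin at the centre of its underside, z up. It starts lying in the cradle, underside 10 mm above the bench, long axis along the cradle's x. Either end may go in first.
- offcut_mid (a point): the centre of the long offcut's volume (19 mm above its underside)
- cradle: wooden stock cradle fixed to the bench, 176 (its x) by 84 by 46 mm high; origin at the centre of its underside. Base 10 mm thick. Four 12 mm cheeks up to z = 46 mm flank the offcut's ends (|x| = 29 to 82 mm, inner faces |y| = 27 mm): fingers reach its sides only in the 58 mm gap at the middle. End lips 30 mm high beyond |x| = 83 mm. Lift the offcut straight up.
- jig: drilling jig fixed to the bench, 256 (its x) by 116 mm plywood base, aluminium bridge over the far part. Origin: centre of the underside, z up, x along the bed from the open mouth to the end stop. Bed top z = 18 mm, 60 mm wide, x = -127 to +126 mm, no rails before the mouth. With the offcut home against the stop its middle is at x = +33 mm, its tail end at x = -47 mm.
- jig_mouth (a point): entrance between the jig's two cheeks, on the axis at bed height, jig x = +10 mm. Cheeks: x = +10 to +113 mm, inner faces y = +-27 mm, outer +-39 mm, 60 mm high. Flared lead-in plates, 52 mm high, widen the entrance back to x = -7 mm (there about +-36 mm inside, +-42 mm outside).
- jig_stop (a point): foot of the jig's end stop face, on the axis at bed height, jig x = +113 mm. The guide plate lies on the cheeks over x = +15 to +111 mm: underside z = 60 mm, top 68 mm, drill bushes to 73.5 mm.
- pawl (a joint): steel pawl in a slot on the axis of the jig's bed, pivot at jig x = -97 mm, rising toward the stop to a tip with an upright face at x = -52 mm. 0 rad: up, tip about 8 mm above the bed; about 0.2: pressed flush. Light spring (under 1 N at the tip): the offcut's weight holds it down. Once the tail is past, it springs up and blocks the way back, leaving about 5 mm of play.
- pawl_tip (a point): the top of the pawl's tip, on its upright face
- bit_box: small closed box, 51 by 76 by 50 mm, bystander; origin at the centre of its underside
- short_offcut: shorter softwood offcut lying on the bench, 45 by 120 by 30 mm, bystander; origin at the centre of its underside
- sanding_block: cork sanding block, 64 by 107 by 31 mm, bystander; origin at the centre of its underside
- tape_measure: tape measure, 71 by 87 by 36 mm, bystander; origin at the centre of its underside

How it is judged:
By the outcome, as a careful person would: the job done as asked, in the order asked, and still so for the second after the job is handed in, with the robot touching nothing.
It also fails if it takes over 54 s, if anything falls off the work surface, if the arm or the gripper's body presses on something with over 40 N, if the wrist force passes 120 N, or if a joint passes its speed limit or range.

ROBOT

A 6-joint arm with a two-finger parallel gripper is mounted at the origin on the work surface; the furniture and walls round the work are solid. World frame = base frame: x ahead of the robot, y to its left, z up, the work surface at z = 0. Lengths are in mm, angles in rad, forces in N, time in s.
With the tool pointing down it reaches from about 150 to 775 mm from the base axis. Payload 6.1 kg.
Tool frame: the origin (TCP) lies at the very end of the fingers, on their centre line; the grasp point (between the pads) lies 19 mm behind it; z points along the fingers, y is the direction in which the jaws open and shut (so a half turn about z gives the same grasp; the last joint's range is limited). The gripper opens to 85 mm and grips with 20 to 120 N. Pads are 22 mm wide; open, the fingers measure 114 mm over their backs; the gripper's body (76 mm by 85 mm) begins 54 mm behind the grasp point. The pads swing forward as they close: fully open they stand 13 mm farther back than shut.
Start: joints at [-1.238, 0.126, -0.04, 1.405, 0, 1.571], TCP at [171.506, -496.179, 231.295] pointing down, gripper open.
Joint ranges: [-2.72, 2.72], [-0.95, 1.95], [-1.27, 1.35], [-1.78, 2.02], [-1.46, 1.47], [-3.14, 3.14]. Speed limits (rad/s): [2.39, 2.39, 3.01, 3.14, 3.14, 3.14].

INTERFACE

Orientations are given as a unit quaternion [x, y, z, w].
In Python, from workcell import ctrl gives the robot as it stands.
- The arm moves only by the tool arm_command, never from a script. Its argument "targets" is a list of rows, each a list of 7 numbers: the shift along the tool's x, y, z in cm, then the turn, a rotation vector about the tool's x, y, z in rad, then the closure in counts, from 0 (fully open) to 255 (shut). In form: [[tx, ty, tz, rx, ry, rz, hand], ...]. A call has 1 to 20 rows; each row shifts and turns the commanded pose from where the row before left it, along the tool's axes as they then stand; what a row does not reach is not made up. A row lasts 1/10 s, in which the tool goes at most 50 mm and 8.59 degrees, less where a joint would pass 70% of its speed; a pose out of reach is approached as far as the arm can. A call is refused whole if a number of a shift passes 5 or a number of a turn 0.15, either way. A call with a gripper value outside its range is refused whole. The fingers move at their own pace and stop on an object; "squeeze" is the grip in N (left out, the last holds). Time passes only in rows, so rows that do not move let the fingers close. It gives the time, the measured TCP pose, the force and the opening at its end, in the units of the state.
- ctrl.sense(): the state, without advancing time (a new reading comes with each control period).
- ctrl.read_camera(name): name is "scene" or "top" or "wrist"; returns a dict with "img" (384x512x3 uint8, blue, green, red), "intrinsics" (3x3 intrinsics, pixels), "dist_coeffs" ([k1, k2, p1, p2, k3] as OpenCV has them; the pictures are not rectified), "world_to_cam" (4x4, takes a point from world to camera coordinates); the wrist camera has in their place "tool_from_camera" (4x4, takes a point from camera to tool coordinates, whose origin is the TCP and whose axes are the flange's). Camera axes: x right, y down, z forward; pixel columns grow to the right and rows downward; lengths in mm; the calibration is good to about 2 mm. A picture is of the moment at which its call begins: read the wrist's pose just before it. There is no depth.
- ctrl.hand_in(): hands the job in, once; it reports no verdict.
Trained networks look in a picture, given as the dict that the camera call returned (one of the last four; its "shot" number tells which), for a name from the list of things; names that differ only in an ending like _2 or _b are one class to them, and where a whole thing is asked for, a point or a joint stands for the part that bears it (a point fixed in the world has none). Each returns a list of dicts, best first, with "conf" (0 to 1); they miss things now and then, are a little off and sometimes report something else, mostly with a low value. They report only what shows in the picture. A call takes as long as a camera call.
- ctrl.boxes_of(picture, label): "point" ([column, row] in pixels, amid what is visible of it).
The state is a dict: "clock": time; "q": joint angles; "qd": joint speeds; "tau": joint torques, N m; "tcp_pos": TCP position; "eef_rot": TCP orientation; "wrist_force": force on the tool from outside, world axes, zero at the start; "torque": the same for the moment, N m; "opening": opening from 0.0 (shut) to 1.0 (fully open).
Only numpy, scipy, OpenCV 4.12 (cv2) and the standard library are available. Lean on these libraries where they do the work, as an engineer would, in place of code of your own. Each camera call takes 0.05 s, during which the arm holds its last target.

## Working session

There is one attempt and no reset: what is moved stays moved. The work goes in short steps, Python scripts to look and compute and a tool call to move; the robot and the scene stay as the last step left them, time stands still between calls to the robot, and variables do not carry over. Pictures are saved under pics/ and viewed, and the job is handed in when it is done.

Besides the shell and the picture viewer there is one more tool, called as name(argument=value, ...) on one line, values as JSON. arm_command: Moves the arm, as the interface text tells. Its arguments: {"type":"object","properties":{"targets":{"type":"array"},"squeeze":{"type":"number"}},"required":["targets"]}

```bash
mkdir -p pics; ls; cat > h.py <<'E'
import numpy as np, cv2, json
from workcell import ctrl
from scipy.spatial.transform import Rotation as R
def w2c(p): return np.array(p["world_to_cam"],float)
def proj(p,P,W=None):
    W=w2c(p) if W is None else W
    P=np.atleast_2d(np.array(P,float))
    rv,_=cv2.Rodrigues(W[:3,:3])
    q,_=cv2.projectPoints(P,rv,W[:3,3],np.array(p["intrinsics"],float),np.array(p["dist_coeffs"],float))
    return q[:,0]
def back(p,px,z,W=None):
    W=w2c(p) if W is None else W
    u=cv2.undistortPoints(np.array([[px]],float),np.array(p["intrinsics"],float),np.array(p["dist_coeffs"],float))[0,0]
    d=W[:3,:3].T@np.array([u[0],u[1],1]); c=-W[:3,:3].T@W[:3,3]
    return c+d*(z-c[2])/d[2]
def wristW(p,s):
    T=np.eye(4);T[:3,:3]=R.from_quat(s["eef_rot"]).as_matrix();T[:3,3]=s["tcp_pos"]
    return np.linalg.inv(T@np.array(p["tool_from_camera"],float))
E
python3 - <<'E'
from h import *
s=ctrl.sense(); print(s)
hs={'long_offcut':29,'cradle':20,'jig':30,'pawl':18,'bit_box':25,'short_offcut':15,'sanding_block':15,'tape_measure':18}
for n in ['top','scene']:
    p=ctrl.read_camera(n); cv2.imwrite(f'pics/{n}0.png',p['img'])
    print(n,{k:np.round(v,3).tolist() for k,v in p.items() if k not in('img','shot')})
    for k,z in hs.items():
        for d in ctrl.boxes_of(p,k)[:2]: print(n,k,d['conf'],d['point'],back(p,d['point'],z).round())
E
```

```text
pics
{'clock': 0.0, 'q': array([-1.23799256e+00,  1.26358367e-01, -4.06185321e-02,  1.40540221e+00,
        7.39704331e-06,  1.57081227e+00]), 'qd': array([ 0.001482  , -0.00040996,  0.00066412, -0.00083546,  0.00074361,
        0.00028522]), 'tau': array([-1.58826108e-03, -4.35911322e+01,  3.52925420e+01,  1.72795990e-02,
       -2.74259964e-04,  1.17293123e-05]), 'tcp_pos': array([ 171.38074392, -495.79973234,  230.53500413]), 'eef_rot': array([ 9.86188136e-01,  1.65627093e-01, -1.27441197e-04, -7.81073267e-04]), 'wrist_force': array([-0.20870766, -0.30436321, -0.68921264]), 'torque': array([-0.02999199, -0.03605913,  0.01262285]), 'opening': 1.0002881606190188}
top {'intrinsics': [[407.819, 0.0, 254.541], [0.0, 407.819, 192.532], [0.0, 0.0, 1.0]], 'dist_coeffs': [-0.065, 0.0, 0.0, 0.0, 0.0], 'world_to_cam': [[0.02, -1.0, 0.016, 39.802], [-0.982, -0.022, -0.186, 542.424], [0.186, -0.012, -0.982, 1052.236], [0.0, 0.0, 0.0, 1.0]]}
top long_offcut 0.57 [308.8, 187.2] [564. -99.  29.]
top cradle 0.79 [295.4, 191.1] [554. -63.  20.]
top jig 0.85 [203.7, 183.2] [568. 192.  30.]
top jig 0
[... 401 characters left out ...]
: [0.032, 0.0, 0.0, 0.0, 0.0], 'world_to_cam': [[0.999, 0.052, -0.012, -538.543], [0.039, -0.869, -0.493, 53.448], [-0.037, 0.492, -0.87, 1332.308], [0.0, 0.0, 0.0, 1.0]]}
scene long_offcut 0.82 [266.4, 246.4] [565. -93.  29.]
scene cradle 0.57 [268.5, 261.7] [ 572. -134.   20.]
scene jig 0.65 [279.2, 164.9] [592. 182.  30.]
scene jig 0.3 [190.2, 284.6] [ 365. -213.   30.]
scene pawl 0.64 [249.0, 165.8] [498. 182.  18.]
scene bit_box 0.78 [302.5, 204.0] [666.  50.  25.]
scene bit_box 0.71 [189.7, 288.0] [ 364. -221.   25.]
scene short_offcut 0.57 [220.8, 203.9] [422.  44.  15.]
scene sanding_block 0.88 [191.9, 290.2] [ 369. -224.   15.]
scene tape_measure 0.88 [210.3, 123.7] [358. 344.  18.]
```

```bash
python3 - <<'E'
import cv2
a=cv2.imread('pics/top0.png'); b=cv2.imread('pics/scene0.png')
cv2.imwrite('pics/top0c.png',cv2.resize(a[110:300,110:400],None,fx=2.7,fy=2.7,interpolation=cv2.INTER_CUBIC))
cv2.imwrite('pics/scene0c.png',cv2.resize(b[90:320,150:400],None,fx=2.6,fy=2.6,interpolation=cv2.INTER_CUBIC))
E
```

```text
(no output)
```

View pics/top0c.png

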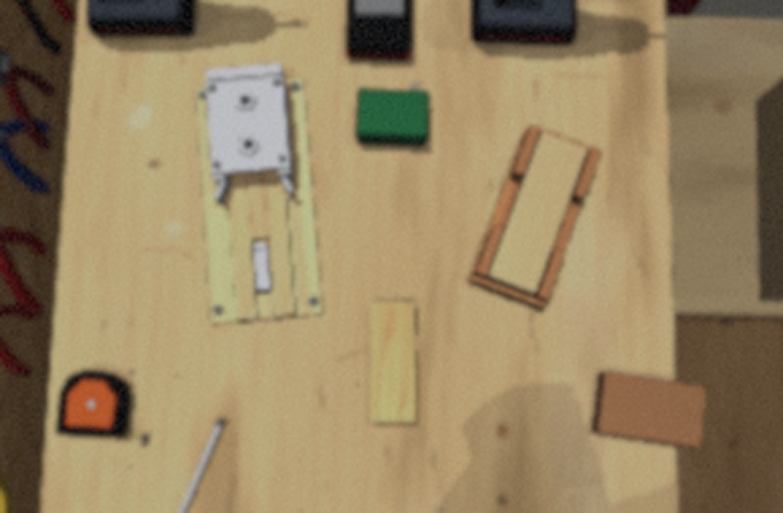

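View pics/scene0c.png

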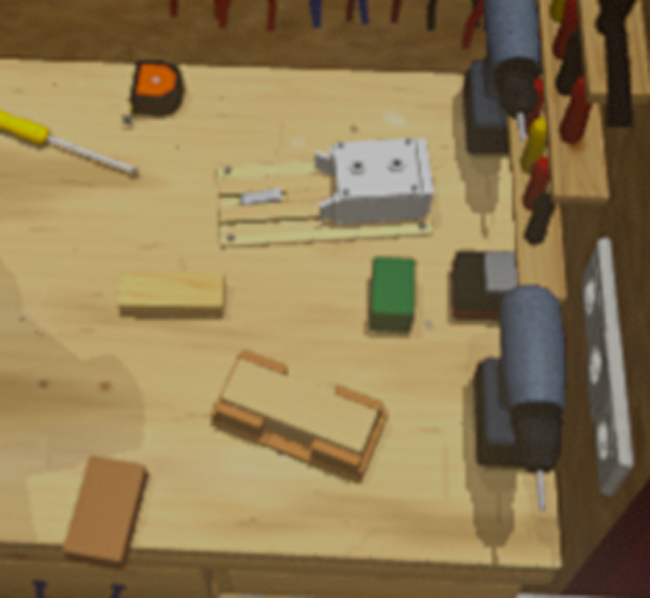

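The top view shows the jig at upper left with its mouth towards the robot, and the cradle with the offcut at crop (535,220), angled. The scene view agrees. Next I'll get coarse headings and plan a move to a wrist view over the cradle.

```bash
cat >> h.py <<'E'
def plan(target,heading,n=None,s=None):
    """tool-down target: TCP xyz, heading(rad) of tool x. prints per-row body shift(cm)/turn"""
    s=s or ctrl.sense()
    R0=R.from_quat(s["eef_rot"]); p0=np.array(s["tcp_pos"])
    c,si=np.cos(heading),np.sin(heading)
    R1=R.from_matrix(np.array([[c,si,0],[si,-c,0],[0,0,-1]]))
    rv=(R0.inv()*R1).as_rotvec(); d=np.array(target)-p0
    if n is None: n=int(max(np.ceil(np.linalg.norm(d)/45),np.ceil(np.linalg.norm(rv)/.14),1))
    print('n',n,'turn/row',(rv/n).round(4),'total',rv.round(3))
    Rk=R0
    for k in range(n):
        print((Rk.inv().apply(d/n)/10).round(3)); Rk=Rk*R.from_rotvec(rv/n)
def head(s=None):
    s=s or ctrl.sense(); m=R.from_quat(s["eef_rot"]).as_matrix(); return np.arctan2(m[1,0],m[0,0])
E
python3 - <<'E'
from h import *
p=ctrl.read_camera('top')
f=lambda x,y:(110+x/2.7,110+y/2.7)
a=back(p,f(510,287),48);b=back(p,f(568,140),48);print('cradle ends',a,b,np.arctan2(*(b-a)[1::-1]))
a=back(p,f(268,318),18);b=back(p,f(245,68),68);print('jig',a,b,np.arctan2(*(b-a)[1::-1]))
w=ctrl.read_camera('wrist');print(np.round(w['tool_from_camera'],3),w['intrinsics'],w['dist_coeffs'])
print(head())
plan([545,-95,260],-.36)
E
```

```text
cradle ends [479.63911701 -69.31007556  48.        ] [ 632.34148994 -129.01789049   48.        ] -0.37273050327094326
jig [446.6032134  172.91014724  18.        ] [694.4098364  201.63911866  68.        ] 0.11541777579151116
[[-1.00000e-03 -9.66000e-01 -2.60000e-01  6.61020e+01]
 [ 1.00000e+00 -1.00000e-03  1.00000e-03 -1.14000e-01]
 [-1.00000e-03 -2.60000e-01  9.66000e-01 -1.42791e+02]
 [ 0.00000e+00  0.00000e+00  0.00000e+00  1.00000e+00]] [[343.72582432   0.         252.47610908]
 [  0.         343.72582432 194.50263896]
 [  0.           0.           1.        ]] [0.02869079 0.         0.         0.         0.        ]
0.33274746869622646
n 13 turn/row [ 0.     -0.      0.0533] total [ 0.    -0.     0.693]
[ 3.724 -1.978 -0.221]
[ 3.613 -2.174 -0.221]
[ 3.492 -2.363 -0.221]
[ 3.361 -2.546 -0.221]
[ 3.221 -2.721 -0.221]
[ 3.071 -2.889 -0.221]
[ 2.913 -3.048 -0.221]
[ 2.747 -3.199 -0.221]
[ 2.572 -3.341 -0.221]
[ 2.391 -3.473 -0.221]
[ 2.202 -3.596 -0.221]
[ 2.008 -3.708 -0.221]
[ 1.807 -3.809 -0.221]
```

arm_command(targets=[[3.7,-2.0,-0.2,0,0,0.053,0],[3.6,-2.2,-0.2,0,0,0.053,0],[3.5,-2.4,-0.2,0,0,0.053,0],[3.4,-2.5,-0.2,0,0,0.053,0],[3.2,-2.7,-0.2,0,0,0.053,0],[3.1,-2.9,-0.2,0,0,0.053,0],[2.9,-3.0,-0.2,0,0,0.053,0],[2.7,-3.2,-0.2,0,0,0.053,0],[2.6,-3.3,-0.2,0,0,0.053,0],[2.4,-3.5,-0.2,0,0,0.053,0],[2.2,-3.6,-0.2,0,0,0.053,0],[2.0,-3.7,-0.2,0,0,0.053,0],[1.8,-3.8,-0.2,0,0,0.053,0],[0,0,0,0,0,0,0],[0,0,0,0,0,0,0]])

```text
clock: 2.5
tcp_pos: [529.2, -141.5, 257.4]
eef_rot: [0.99, -0.14, 0.001, -0.019]
wrist_force: [-0.3, 0.1, -0.8]
opening: 0.998
```

```bash
python3 - <<'E'
from h import *
s=ctrl.sense();p=ctrl.read_camera('wrist');cv2.imwrite('pics/w1.png',p['img'])
print(s['tcp_pos'],head(s),s['clock'])
np.save('w1.npy',wristW(p,s))
cv2.imwrite('pics/w1b.png',cv2.resize(p['img'],None,fx=1.5,fy=1.5,interpolation=cv2.INTER_CUBIC))
for d in ctrl.boxes_of(p,'long_offcut')[:2]: print(d,back(p,d['point'],48,wristW(p,s)))
E
```

```text
[ 529.20760142 -141.54962788  257.42607397] -0.2809212320236961 2.5
{'point': [210.9, 144.0], 'conf': 0.85} [566.48817923 -99.55671896  48.        ]
{'point': [23.7, 243.7], 'conf': 0.54} [517.47876292 136.92388443  48.        ]
```

View pics/w1b.png

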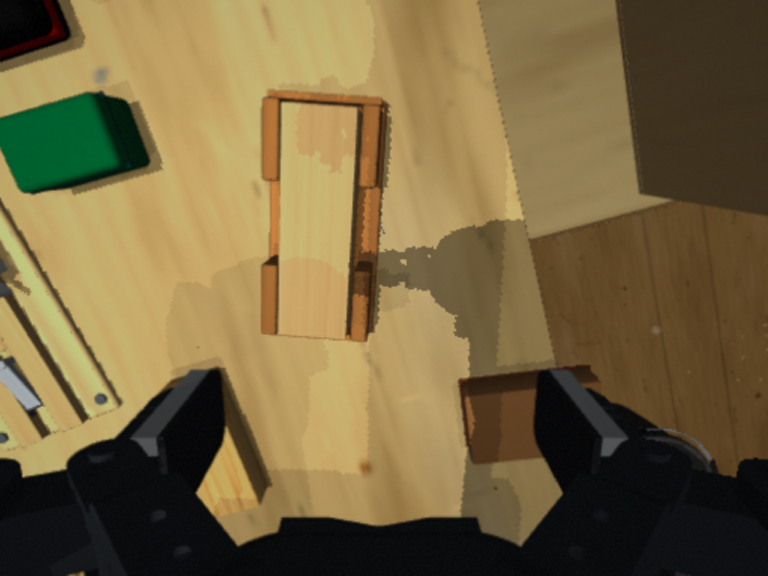

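The wrist view shows the offcut's top face as a clean quadrilateral with corners near (281,101), (358,107), (352,338) and (278,334) at 1.5x scale. I'll measure those now.

```bash
python3 - <<'E'
from h import *
s=ctrl.sense();p=ctrl.read_camera('wrist');W=wristW(p,s)
print(s['tcp_pos'],s['eef_rot'],s['qd'].round(3))
c=[back(p,(x/1.5,y/1.5),48,W)[:2] for x,y in [(281,101),(358,107),(352,338),(278,334)]]
c=np.array(c);print(c.round(1))
e=lambda i,j:np.linalg.norm(c[i]-c[j]).round(1)
print('sides',e(0,1),e(1,2),e(2,3),e(3,0))
m=c.mean(0);ax=(c[0]+c[1]-c[2]-c[3]);h=np.arctan2(ax[1],ax[0]);print('mid',m,h)
q=np.load('w1.npy')
# model overlay
img=cv2.resize(p['img'],None,fx=1.5,fy=1.5)
def rect(cx,cy,h,L,Wd,z):
    u=np.array([np.cos(h),np.sin(h)]);v=np.array([-u[1],u[0]])
    return [np.r_[np.array([cx,cy])+a*L/2*u+b*Wd/2*v,z] for a,b in [(1,1),(1,-1),(-1,-1),(-1,1)]]
for L,Wd,z,col in [(160,50,48,(255,0,0)),(176,84,0,(0,0,255))]:
    cv2.polylines(img,[np.round(proj(p,rect(*m,h,L,Wd,z),W)*1.5).astype(int)],True,col,1)
cv2.imwrite('pics/w1o.png',img[50:400,150:500])
t=ctrl.read_camera('top');imt=t['img'].copy()
imt=cv2.resize(imt,None,fx=3,fy=3)
cv2.polylines(imt,[np.round(proj(t,rect(*m,h,160,50,48))*3).astype(int)],True,(255,0,0),1)
cv2.imwrite('pics/t1o.png',imt[350:800,800:1200])
plan([m[0],m[1],100],h); print(head())
E
```

```text
[ 528.64611899 -141.7607886   257.81951525] [ 0.98991681 -0.14035946  0.00173534 -0.01899815] [-0.004 -0.008 -0.002 -0.002  0.002 -0.   ]
[[ 642.5 -100.6]
 [ 625.1 -147.4]
 [ 474.8  -97.5]
 [ 492.2  -46.2]]
sides 49.9 158.4 54.1 159.9
mid [558.65131797 -97.90956091] -0.333942676674004
n 4 turn/row [-0.0096  0.0006  0.013 ] total [-0.038  0.002  0.052]
[ 0.421 -1.11   3.996]
[ 0.403 -1.154  3.986]
[ 0.386 -1.197  3.975]
[ 0.368 -1.24   3.963]
-0.2817343392959258
```

View pics/w1o.png

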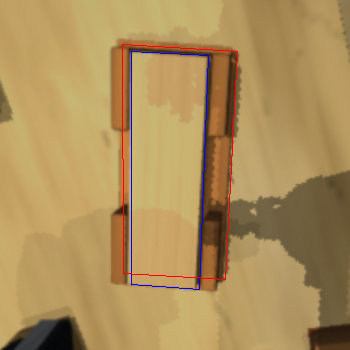

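View pics/t1o.png

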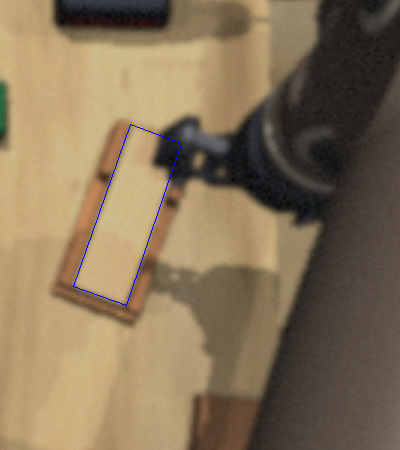

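```bash
python3 - <<'E'
from h import *
plan([557,-96,150],-.35)
E
```

```text
n 3 turn/row [-0.0127  0.0009  0.0227] total [-0.038  0.003  0.068]
[ 0.488 -1.59   3.665]
[ 0.448 -1.647  3.644]
[ 0.407 -1.703  3.623]
```

arm_command(targets=[[0.5,-1.6,3.6,-0.013,0,0.023,0],[0.45,-1.65,3.6,-0.013,0,0.023,0],[0.4,-1.7,3.6,-0.013,0,0.022,0],[0,0,0,0,0,0,0],[0,0,0,0,0,0,0]])

```text
clock: 3.2
tcp_pos: [542.8, -140.7, 152.4]
eef_rot: [0.991, -0.136, 0.0, -0.019]
wrist_force: [0.5, -0.1, 0.7]
opening: 0.999
```

```bash
python3 - <<'E'
from h import *
s=ctrl.sense();p=ctrl.read_camera('wrist');W=wristW(p,s)
print(s['tcp_pos'],s['eef_rot'],head(s),s['clock']);np.save('w2.npy',W)
cv2.imwrite('pics/w2.png',p['img'])
cv2.imwrite('pics/w2b.png',cv2.resize(p['img'],None,fx=1.5,fy=1.5,interpolation=cv2.INTER_CUBIC))
E
```

```text
[ 542.80826712 -140.74892197  152.37420718] [ 9.90546357e-01 -1.35864772e-01  8.62396606e-05 -1.89386239e-02] -0.2725283249349702 3.2
```

View pics/w2b.png

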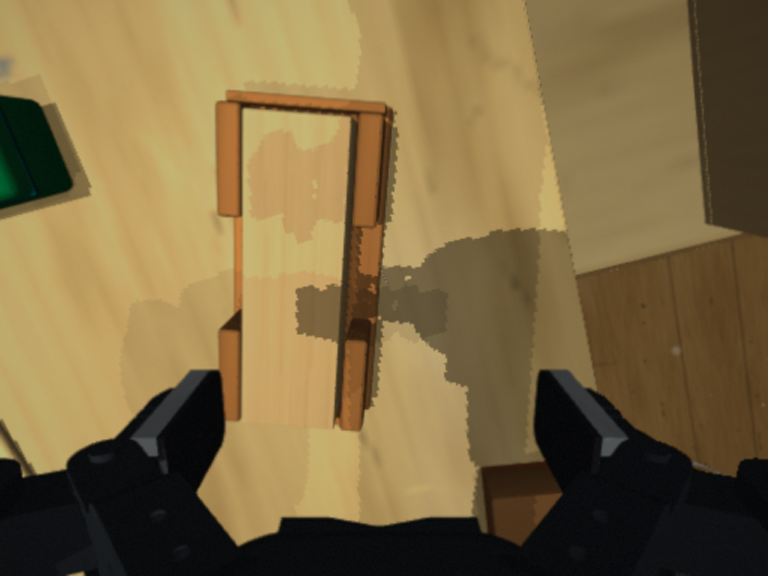

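```bash
python3 - <<'E'
from h import *
s=ctrl.sense();print(s['q'].round(3),s['tau'].round(1))
E
```

```text
[-0.273  0.207 -0.113  1.253  0.038  3.141] [  0.  -46.6  33.3   0.    0.1   0. ]
```

Joint 6 has hit its limit at 3.14, which explains the lost motion. I need the half-turned grasp, with heading ≈ -0.35+π and q6 ≈ 0.2. First I'll measure from this picture.

```bash
python3 - <<'E'
from h import *
s=ctrl.sense();p=ctrl.read_camera('wrist');W=wristW(p,s)
c=np.array([back(p,(x/1.5,y/1.5),48,W)[:2] for x,y in [(243,107),(351,115),(335,428),(242,424)]]);print(c.round(1))
e=lambda i,j:np.linalg.norm(c[i]-c[j]).round(1)
print('sides',e(0,1),e(1,2),e(2,3),e(3,0))
m=c.mean(0);ax=(c[0]+c[1]-c[2]-c[3]);h=np.arctan2(ax[1],ax[0]);print('mid',m,h)
E
```

```text
[[ 644.3 -100.3]
 [ 627.6 -147. ]
 [ 477.   -93.5]
 [ 491.9  -45.4]]
sides 49.5 159.9 50.3 161.9
mid [560.19855483 -96.54246526] -0.34366961270774693
```

arm_command(targets=[[0,0,0,-0.038,0,0,0],[0,0,0,0,0,-0.148,0],[0,0,0,0,0,-0.148,0],[0,0,0,0,0,-0.148,0],[0,0,0,0,0,-0.148,0],[0,0,0,0,0,-0.148,0],[0,0,0,0,0,-0.148,0],[0,0,0,0,0,-0.148,0],[0,0,0,0,0,-0.148,0],[0,0,0,0,0,-0.148,0],[0,0,0,0,0,-0.148,0],[0,0,0,0,0,-0.148,0],[0,0,0,0,0,-0.148,0],[0,0,0,0,0,-0.148,0],[0,0,0,0,0,-0.148,0],[0,0,0,0,0,-0.148,0],[0,0,0,0,0,-0.148,0],[0,0,0,0,0,-0.148,0],[0,0,0,0,0,-0.148,0],[0,0,0,0,0,-0.148,0]])

```text
clock: 5.3
tcp_pos: [543.1, -146.1, 154.4]
eef_rot: [0.289, 0.957, 0.002, -0.0]
wrist_force: [-0.3, -0.3, -0.2]
opening: 1.003
```

```bash
python3 - <<'E'
from h import *
s=ctrl.sense();print(s['q'].round(3),s['tcp_pos'],head(s))
plan([560,-96.5,145],-.344+np.pi)
E
```

```text
[-0.265  0.206 -0.112  1.253  0.004  0.322] [ 543.14105405 -146.13079738  154.43294159] 2.5542844356769394
n 2 turn/row [ 0.0018 -0.0005 -0.1217] total [ 0.004 -0.001 -0.243]
[0.673 2.531 0.482]
[0.361 2.595 0.477]
```

arm_command(targets=[[0.67,2.53,0.48,0,0,-0.122,0],[0.36,2.6,0.48,0.002,0,-0.122,0],[0,0,0,0,0,0,0],[0,0,0,0,0,0,0]])

```text
clock: 5.7
tcp_pos: [560.1, -96.1, 144.2]
eef_rot: [0.174, 0.985, 0.001, -0.001]
wrist_force: [0.1, -0.6, 0.0]
opening: 1.002
```

```bash
python3 - <<'E'
from h import *
s=ctrl.sense();p=ctrl.read_camera('wrist');W=wristW(p,s)
print(s['tcp_pos'],s['eef_rot'],head(s),s['clock'])
def rect(cx,cy,h,L,Wd,z):
    u=np.array([np.cos(h),np.sin(h)]);v=np.array([-u[1],u[0]])
    return [np.r_[np.array([cx,cy])+a*L/2*u+b*Wd/2*v,z] for a,b in [(1,1),(1,-1),(-1,-1),(-1,1)]]
img=cv2.resize(p['img'],None,fx=1.5,fy=1.5,interpolation=cv2.INTER_CUBIC)
cv2.imwrite('pics/w3.png',img)
cv2.polylines(img,[np.round(proj(p,rect(560.2,-96.5,-.344,160,50,48),W)*1.5).astype(int)],True,(255,0,0),1)
cv2.imwrite('pics/w3b.png',img)
E
```

```text
[560.1101509  -96.06554355 144.22432201] [ 1.73839453e-01  9.84773258e-01  9.47776387e-04 -7.58833878e-04] 2.792139545133862 5.7
```

View pics/w3b.png

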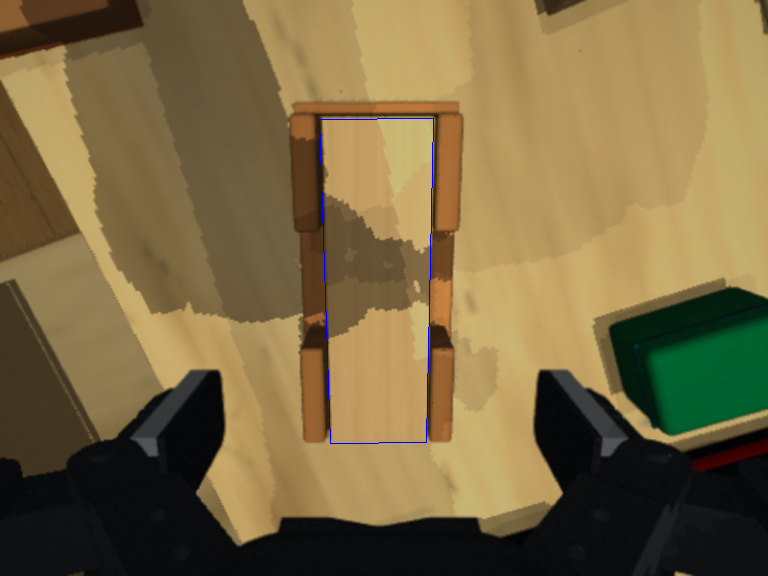

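arm_command(targets=[[0,0.04,4.2,0,0,-0.005,0],[0,0,4.2,0,0,0,0],[0,0,2.8,0,0,0,0],[0,0,1.5,0,0,0,0],[0,0,0,0,0,0,0],[0,0,0,0,0,0,0]])

```text
clock: 6.35
tcp_pos: [559.4, -96.2, 16.4]
eef_rot: [0.172, 0.985, 0.001, -0.002]
wrist_force: [-0.4, -0.1, 0.3]
opening: 0.996
```

arm_command(targets=[[0,0,0,0,0,0,150],[0,0,0,0,0,0,150],[0,0,0,0,0,0,150],[0,0,0,0,0,0,150],[0,0,0,0,0,0,150],[0,0,0,0,0,0,150],[0,0,0,0,0,0,150],[0,0,0,0,0,0,150]], squeeze=50)

```text
clock: 7.15
tcp_pos: [559.9, -95.8, 16.8]
eef_rot: [0.171, 0.985, 0.001, -0.001]
wrist_force: [-1.3, -2.6, 5.4]
opening: 0.582
```

```bash
python3 - <<'E'
from h import *
s=ctrl.sense();p=ctrl.read_camera('wrist')
print(s)
cv2.imwrite('pics/w4.png',p['img'])
E
```

```text
{'clock': 7.15, 'q': array([-0.17035056,  0.29134368, -0.31557952,  0.96559304,  0.00178973,
        0.17402155]), 'qd': array([-0.00043754, -0.0007898 , -0.00093195,  0.00046218, -0.00178721,
       -0.00115865]), 'tau': array([ 6.61278907e-01, -4.80351877e+01,  3.02545023e+01, -2.68178992e-01,
        2.41793040e-01, -2.97171331e-02]), 'tcp_pos': array([559.86915325, -95.77078845,  16.83749054]), 'eef_rot': array([ 1.71337111e-01,  9.85211680e-01,  8.93283159e-04, -8.61597642e-04]), 'wrist_force': array([-1.34061339, -2.63713563,  5.4166325 ]), 'torque': array([-0.11448258,  0.1359041 , -0.0825705 ]), 'opening': 0.5817427281751016}
```

View pics/w4.png

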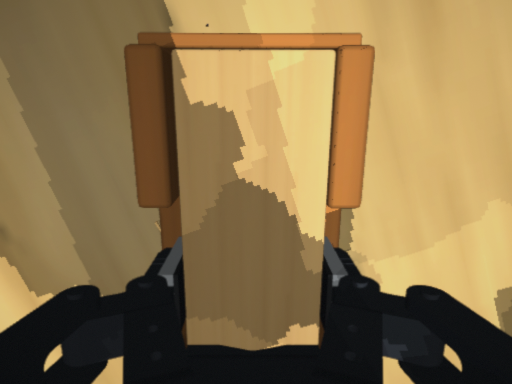

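arm_command(targets=[[0,0,-1.0,0,0,0,150],[0,0,-3.0,0,0,0,150],[0,0,-4.0,0,0,0,150],[0,0,-4.0,0,0,0,150],[0,0,-2.0,0,0,0,150],[0,0,0,0,0,0,150]])

```text
clock: 7.8
tcp_pos: [561.2, -96.0, 159.3]
eef_rot: [0.171, 0.985, 0.001, 0.001]
wrist_force: [-0.2, -0.0, -3.0]
opening: 0.578
```

```bash
python3 - <<'E'
from h import *
s=ctrl.sense();print(s['tcp_pos'],s['wrist_force'],s['opening'])
a=cv2.imread('pics/top0.png'); b=cv2.imread('pics/scene0.png')
cv2.imwrite('pics/top0j.png',cv2.resize(a[128:238,170:240],None,fx=5.4,fy=5.4,interpolation=cv2.INTER_CUBIC))
cv2.imwrite('pics/scene0j.png',cv2.resize(b[138:192,228:322],None,fx=8,fy=8,interpolation=cv2.INTER_CUBIC))
E
```

```text
[561.22333449 -96.02519263 159.32577737] [-0.19127463 -0.00935477 -2.97600971] 0.5783342537998531
```

View pics/top0j.png

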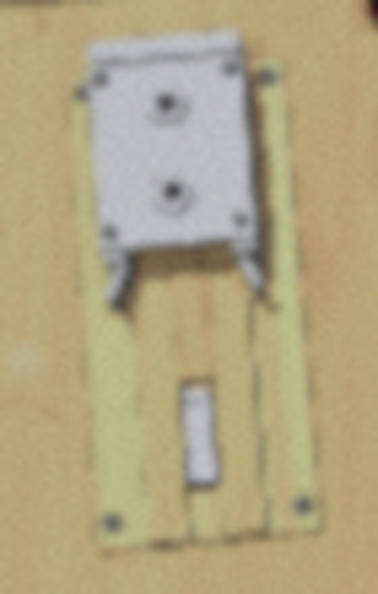

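View pics/scene0j.png

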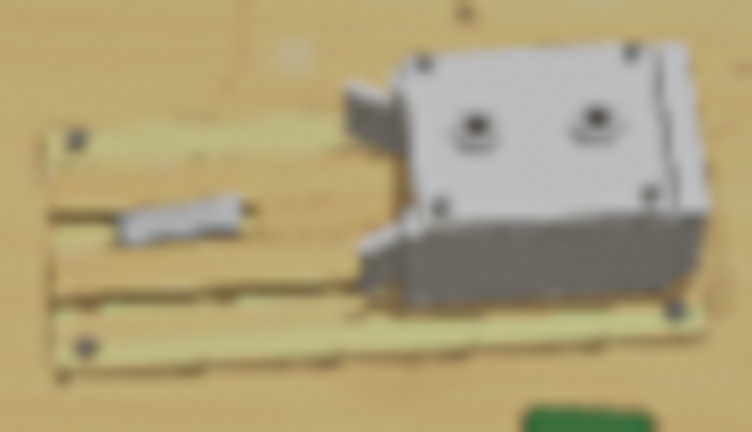

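```bash
cat > fit.py <<'E'
from h import *
from scipy.optimize import least_squares
t=ctrl.read_camera('top');sc=ctrl.read_camera('scene')
T=lambda x,y:(170+x/5.4-.4,128+y/5.4-.4); S=lambda x,y:(228+x/8-.4,138+y/8-.4)
# (cam,(jx,jy,jz), px, use)
def obs(zb,hw):
    return [(t,(-128,58,zb),T(100,550)),(t,(-128,-58,zb),T(322,528)),(t,(15,hw,68),T(102,250)),(t,(15,-hw,68),T(257,240)),(t,(-52,0,25),T(198,384)),
     (sc,(-128,58,zb),S(45,132)),(sc,(-128,-58,zb),S(60,365)),(sc,(128,-58,zb),S(706,328)),(sc,(15,hw,68),S(405,66)),(sc,(15,-hw,68),S(415,217)),(sc,(-52,0,25),S(243,210))]
def w(j,x,y,h): 
    c,s=np.cos(h),np.sin(h); return (x+c*j[0]-s*j[1],y+s*j[0]+c*j[1],j[2])
def res(v,cams=(0,1)):
    out=[]
    for p,j,px in obs(v[3],v[4]):
        i=0 if p is t else 1
        if i in cams: out.append(proj(p,w(j,*v[:3]))[0]-px)
    return np.array(out)
for cams in [(0,1),(0,),(1,)]:
    f=lambda v:np.r_[res(v,cams).ravel(),(v[3]-15)/5,(v[4]-39)/2]
    r=least_squares(f,[570,188,.1,15,39],loss='soft_l1',x_scale=[1,1,.01,1,1]);print(cams,r.x.round(3),'\n',res(r.x,cams).round(1).tolist())
    if len(cams)==2: v=r.x
x,y,h=v[:3]
for n,p,(r0,r1,c0,c1),k in [('t',t,(128,238,170,240),5.4),('s',sc,(138,192,228,322),8)]:
    im0=cv2.imread('pics/top0.png' if n=='t' else 'pics/scene0.png')
    im=cv2.resize(im0[r0:r1,c0:c1],None,fx=k,fy=k,interpolation=cv2.INTER_CUBIC)
    for L,col in [([(-128,58,v[3]),(-128,-58,v[3]),(128,-58,v[3]),(128,58,v[3])],(0,0,255)),([(15,39,68),(15,-39,68),(111,-39,68),(111,39,68)],(255,0,0)),([(-97,0,18),(-52,0,26)],(0,150,0)),([(-7,36,52),(10,27,52)],(255,0,255)),([(-7,-36,52),(10,-27,52)],(255,0,255))]:
        q=(proj(p,[w(j,x,y,h) for j in L])-[c0,r0]+.4)*k
        cv2.polylines(im,[np.round(q).astype(int)],len(L)>2,col,1)
    cv2.imwrite(f'pics/fit_{n}.png',im)
E
python3 fit.py
```

```text
(0, 1) [5.75650e+02 1.90033e+02 1.16000e-01 1.24660e+01 3.80040e+01] 
 [[-0.5, -0.2], [0.4, -0.1], [0.0, -0.4], [-0.4, -1.1], [-0.2, 0.7], [-0.6, -1.1], [-1.2, 0.6], [0.7, 0.2], [-0.3, -0.7], [0.6, 1.0], [-0.7, 0.6]]
(0,) [5.74917e+02 1.89493e+02 1.15000e-01 1.46850e+01 3.87620e+01] 
 [[-0.5, -0.1], [0.5, 0.1], [-0.1, -0.1], [0.1, -0.9], [-0.0, 1.0]]
(1,) [5.76395e+02 1.91016e+02 1.17000e-01 1.17930e+01 3.73950e+01] 
 [[-0.3, -1.2], [-0.9, 0.5], [0.9, 0.0], [-0.0, -0.8], [0.9, 0.5], [-0.4, 0.3]]
```

View pics/fit_t.png

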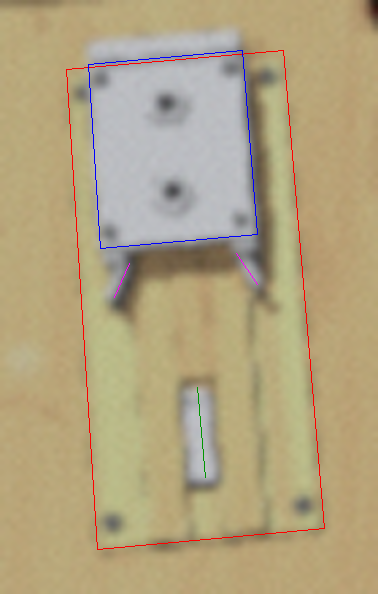

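View pics/fit_s.png

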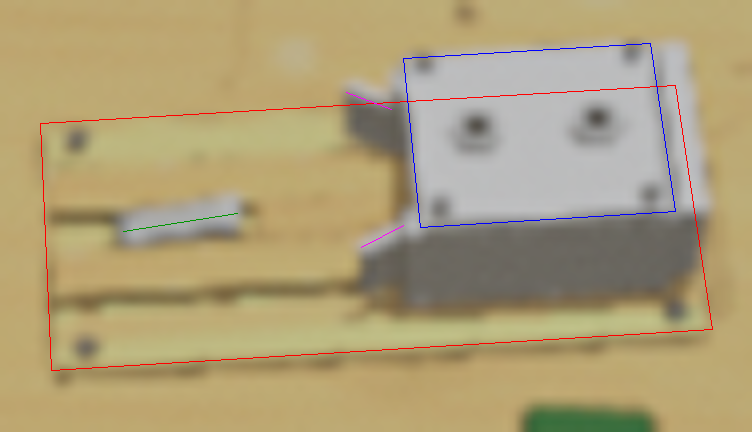

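```bash
python3 - <<'E'
from h import *
plan([476.3,178.4,130],.116+np.pi,8)
E
```

```text
n 8 turn/row [ 0.0003 -0.0005 -0.0575] total [ 0.003 -0.004 -0.46 ]
[2.131 2.875 0.326]
[1.962 2.993 0.324]
[1.787 3.101 0.322]
[1.606 3.199 0.32 ]
[1.42  3.286 0.318]
[1.229 3.362 0.316]
[1.034 3.427 0.315]
[0.835 3.481 0.313]
```

arm_command(targets=[[1.1,1.5,0,0,0,-0.029,150],[2.05,2.9,0.3,0,0,-0.058,150],[1.9,3.0,0.3,0,0,-0.058,150],[1.75,3.1,0.3,0,0,-0.058,150],[1.6,3.2,0.4,0,0,-0.058,150],[1.4,3.3,0.4,0,0,-0.058,150],[1.2,3.4,0.4,0,0,-0.058,150],[1.0,3.4,0.4,0,0,-0.058,150],[0.4,1.7,0.4,0,0,-0.027,150],[0,0,0,0,0,0,150],[0,0,0,0,0,0,150]])

```text
clock: 9.0
tcp_pos: [470.1, 176.4, 126.1]
eef_rot: [-0.06, 0.998, 0.001, -0.003]
wrist_force: [-0.5, -0.6, -2.7]
opening: 0.579
```

```bash
cat > look.py <<'E'
from h import *
import sys
J=(575.6,190.0,.116)
def w(j,x=J[0],y=J[1],h=J[2]): 
    c,s=np.cos(h),np.sin(h); return (x+c*j[0]-s*j[1],y+s*j[0]+c*j[1],j[2])
def injig(P):
    d=np.array(P[:2])-J[:2];c,s=np.cos(J[2]),np.sin(J[2]);return np.array([c*d[0]+s*d[1],-s*d[0]+c*d[1],P[2]])
def draw(p,im,W,k):
    for L,col in [([(-128,58,15),(-128,-58,15)],(0,0,255)),([(15,39,68),(15,-39,68),(111,-39,68),(111,39,68)],(255,0,0)),([(-7,36,52),(10,27,52)],(255,0,255)),([(-7,-36,52),(10,-27,52)],(255,0,255)),([(-127,30,18),(10,30,18)],(255,255,0)),([(-127,-30,18),(10,-30,18)],(255,255,0)),([(-97,0,18),(-52,0,26)],(0,255,0))]:
        q=proj(p,[w(j) for j in L],W)*k
        cv2.polylines(im,[np.round(q).astype(int)],len(L)>2,col,1)
if __name__=='__main__':
    n=sys.argv[1]
    s=ctrl.sense();p=ctrl.read_camera('wrist');W=wristW(p,s)
    print('tcp',s['tcp_pos'].round(1),'jig',injig(s['tcp_pos']).round(1),'dhead',(head(s)-J[2])%(2*np.pi)-np.pi,'q',s['q'].round(2),'F',s['wrist_force'].round(1),'op',s['opening'],s['clock'],s['eef_rot'].round(4))
    im=cv2.resize(p['img'],None,fx=1.5,fy=1.5,interpolation=cv2.INTER_CUBIC)
    cv2.imwrite(f'pics/{n}.png',im)
    if len(sys.argv)<3: draw(p,im,W,1.5)
    cv2.imwrite(f'pics/{n}o.png',im)
E
python3 look.py w5
```

```text
tcp [470.1 176.4 126.1] jig [-106.4   -1.3  126.1] dhead 0.003390701416414288 q [ 0.36  0.11 -0.29  1.18  0.    0.24] F [-0.5 -0.6 -2.7] op 0.5794658410261863 9.0 [-0.0597  0.9982  0.001  -0.0031]
```

View pics/w5o.png

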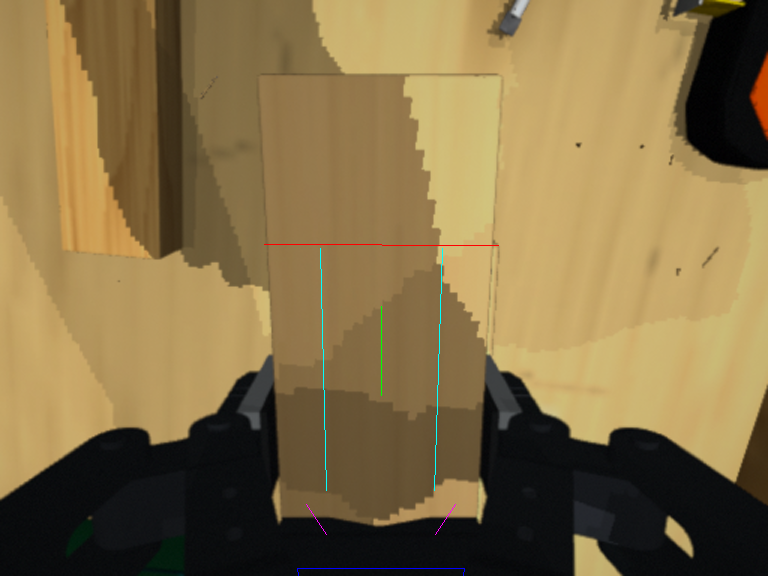

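```bash
python3 - <<'E'
from look import *
plan(w((-102,0,60)),J[2]+np.pi,2)
E
```

```text
n 2 turn/row [ 0.0013 -0.0027  0.0011] total [ 0.003 -0.005  0.002]
[-0.212  0.081  3.322]
[-0.203  0.086  3.323]
```

arm_command(targets=[[-0.2,0.08,3.3,0.001,-0.003,0.001,150],[-0.2,0.08,3.3,0.001,-0.003,0.001,150],[0,0,0,0,0,0,150],[0,0,0,0,0,0,150],[0,0,0,0,0,0,150]])

```text
clock: 9.55
tcp_pos: [476.2, 178.3, 63.2]
eef_rot: [-0.057, 0.998, 0.001, 0.002]
wrist_force: [-0.1, 0.1, -2.5]
opening: 0.575
```

```bash
python3 look.py w6
```

```text
tcp [476.2 178.3  63.2] jig [-1.001e+02 -1.000e-01  6.320e+01] dhead -0.0010814610959375415 q [ 0.36  0.15 -0.39  1.03  0.    0.24] F [-0.1  0.1 -2.5] op 0.5749250534218749 9.55 [-0.0574  0.9983  0.001   0.0023]
```

View pics/w6o.png

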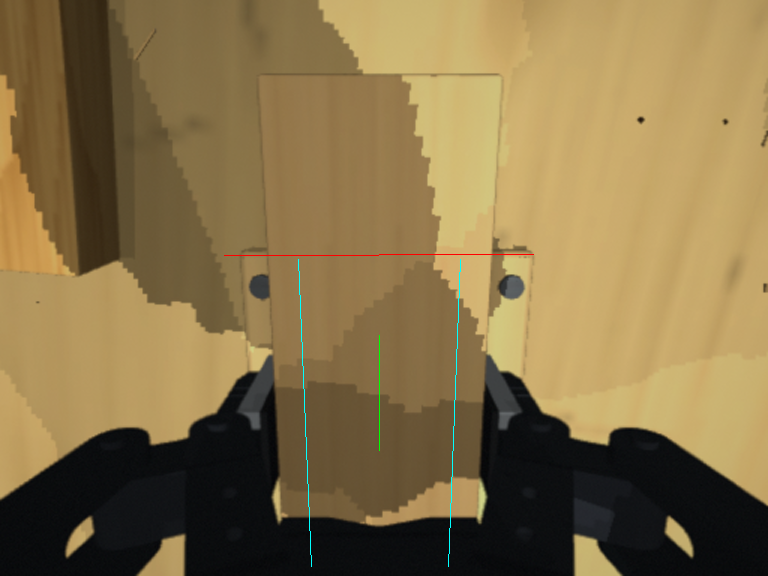

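```bash
python3 - <<'E'
import cv2
a=cv2.imread('pics/w6.png');cv2.imwrite('pics/w6z.png',cv2.resize(a[210:400,200:570],None,fx=2.1,fy=2.1,interpolation=cv2.INTER_CUBIC))
E
```

```text
(no output)
```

View pics/w6z.png

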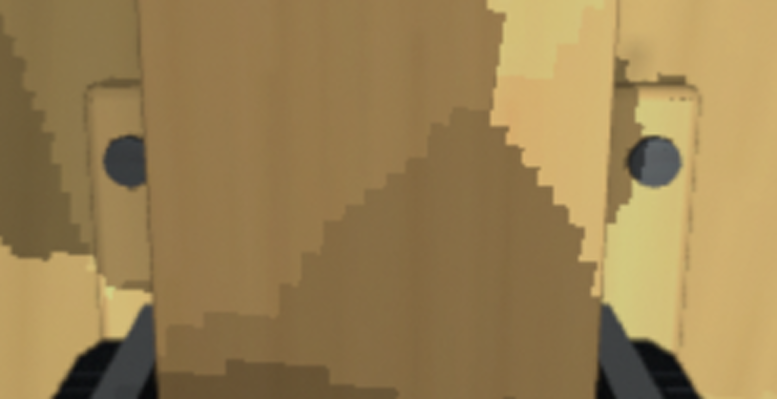

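```bash
python3 - <<'E'
from look import *
s=ctrl.sense();p=ctrl.read_camera('wrist');W=wristW(p,s)
f=lambda x,y:((200+x/2.1)/1.5,(210+y/2.1)/1.5)
for z in (2,6,12):
    a=injig(back(p,f(87,86),z,W));b=injig(back(p,f(697,88),z,W));c=injig(back(p,f(100,330),z,W));d=injig(back(p,f(684,330),z,W));print(z,a.round(1),b.round(1),c.round(1),d.round(1),'mid',((a+b)/2).round(1),((c+d)/2).round(1),b[1]-a[1])
for r in [(142,88,616),(158,330,601)]:
    a=injig(back(p,f(r[0],r[1]),63.2-6.8+38,W));b=injig(back(p,f(r[2],r[1]),94.4,W));print('block',a.round(1),b.round(1),((a+b)/2).round(1))
E
```

```text
2 [-126.7  -54.8    2. ] [-126.1   61.5    2. ] [-76.5 -55.7   2. ] [-76.3  62.7   2. ] mid [-126.4    3.4    2. ] [-76.4   3.5   2. ] 116.28992472217774
6 [-127.5  -53.7    6. ] [-126.9   60.3    6. ] [-78.2 -54.6   6. ] [-78.   61.5   6. ] mid [-127.2    3.3    6. ] [-78.1   3.4   6. ] 114.0072535311792
12 [-128.6  -52.1   12. ] [-128.1   58.5   12. ] [-80.8 -53.   12. ] [-80.7  59.6  12. ] mid [-128.3    3.2   12. ] [-80.8   3.3  12. ] 110.5832467446814
block [-144.2  -24.2   94.4] [-144.1   25.2   94.4] [-144.2    0.5   94.4]
block [-116.9  -24.    94.4] [-116.8   25.1   94.4] [-116.9    0.6   94.4]
```

```bash
sed -i 's/^J=.*/J=(575.3,192.7,.116)/' look.py; python3 - <<'E'
from look import *
plan(w((-101,0,28)),J[2]+np.pi,2)
E
```

```text
n 2 turn/row [ 0.001   0.0027 -0.0003] total [ 0.002  0.005 -0.001]
[0.064 0.124 1.763]
[0.059 0.126 1.764]
```

arm_command(targets=[[0.05,0.13,1.8,0.001,0.002,0,150],[0.05,0.13,1.7,0,0.002,0,150],[0,0,0,0,0,0,150],[0,0,0,0,0,0,150],[0,0,0,0,0,0,150]])

```text
clock: 10.15
tcp_pos: [474.7, 181.2, 27.8]
eef_rot: [-0.058, 0.998, 0.0, 0.0]
wrist_force: [0.1, 0.8, -2.7]
opening: 0.574
```

```bash
python3 look.py w7
```

```text
tcp [474.7 181.2  27.8] jig [-101.3    0.2   27.8] dhead -0.0002574940054835828 q [ 0.36  0.18 -0.44  0.96  0.    0.25] F [ 0.1  0.8 -2.7] op 0.5742963862284517 10.15 [-5.780e-02  9.983e-01  4.000e-04  1.000e-04]
```

View pics/w7o.png

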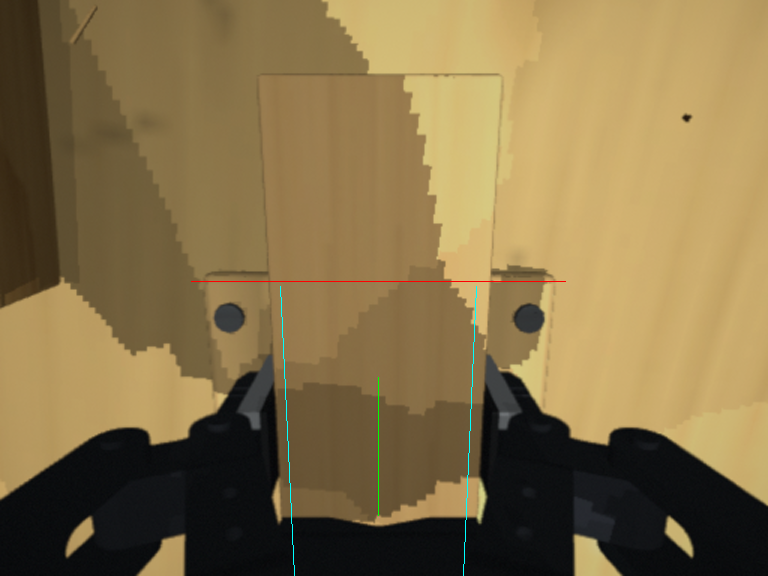

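arm_command(targets=[[0,-0.03,0.16,0,0,0,150],[-0.8,0,0,0,0,0,150],[-1.2,0,0,0,0,0,150],[-1.0,0,0,0,0,0,150],[0,0,0,0,0,0,150]])

```text
clock: 10.7
tcp_pos: [506.1, 184.5, 25.1]
eef_rot: [-0.058, 0.998, 0.0, 0.0]
wrist_force: [1.6, -0.1, 0.2]
opening: 0.578
```

```bash
python3 look.py w8
```

```text
tcp [506.1 184.5  25.1] jig [-69.7  -0.1  25.1] dhead -0.0007368090067356725 q [ 0.35  0.23 -0.37  0.96  0.    0.23] F [ 1.6 -0.1  0.2] op 0.5778911068947699 10.7 [-5.760e-02  9.983e-01  3.000e-04  3.000e-04]
```

arm_command(targets=[[-0.5,0,-0.05,0,0,0,150],[-0.8,0,0,0,0,0,150],[-0.8,0,0,0,0,0,150],[-0.8,0,0,0,0,0,150],[-0.6,0,0,0,0,0,150],[0,0,0,0,0,0,150]])

```text
clock: 11.35
tcp_pos: [539.6, 188.3, 25.2]
eef_rot: [-0.058, 0.998, 0.0, -0.0]
wrist_force: [0.4, -0.2, -3.2]
opening: 0.576
```

```bash
python3 look.py w9
```

```text
tcp [539.6 188.3  25.2] jig [-36.   -0.2  25.2] dhead -0.0004646712343019388 q [ 0.34  0.29 -0.3   0.98  0.    0.22] F [ 0.4 -0.2 -3.2] op 0.5757677820827987 11.35 [-5.770e-02  9.983e-01  2.000e-04 -4.000e-04]
```

View pics/w9o.png

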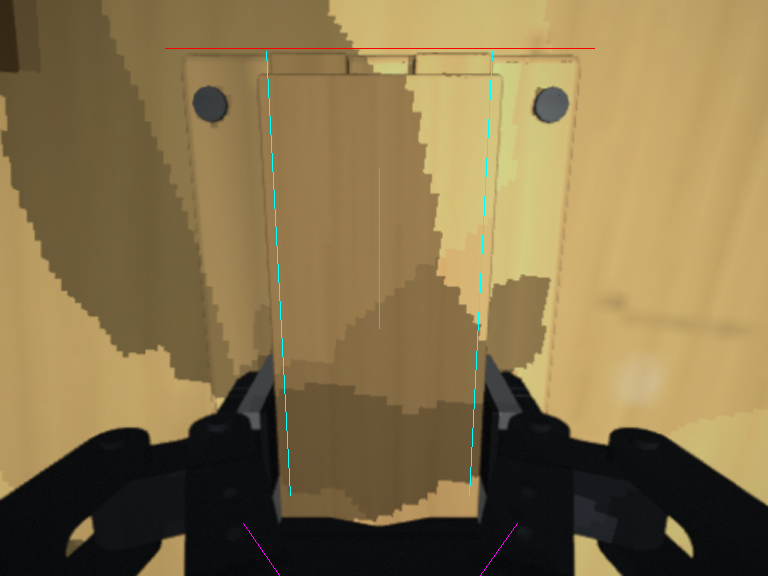

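arm_command(targets=[[0,0,0.06,0,0,0,150],[0,0,0,0,0,0,150],[0,0,0,0,0,0,60],[0,0,0,0,0,0,0],[0,0,0,0,0,0,0],[0,0,0,0,0,0,0],[0,0,0,0,0,0,0]])

```text
clock: 12.1
tcp_pos: [538.4, 188.2, 24.7]
eef_rot: [-0.058, 0.998, 0.0, -0.001]
wrist_force: [-0.3, 0.4, -0.4]
opening: 1.001
```

```bash
python3 look.py w10
```

```text
tcp [538.4 188.2  24.7] jig [-37.1  -0.2  24.7] dhead -0.00016975931006291134 q [ 0.34  0.29 -0.3   0.98  0.    0.22] F [-0.3  0.4 -0.4] op 1.0008737693170298 12.1 [-5.790e-02  9.983e-01  1.000e-04 -7.000e-04]
```

View pics/w10o.png

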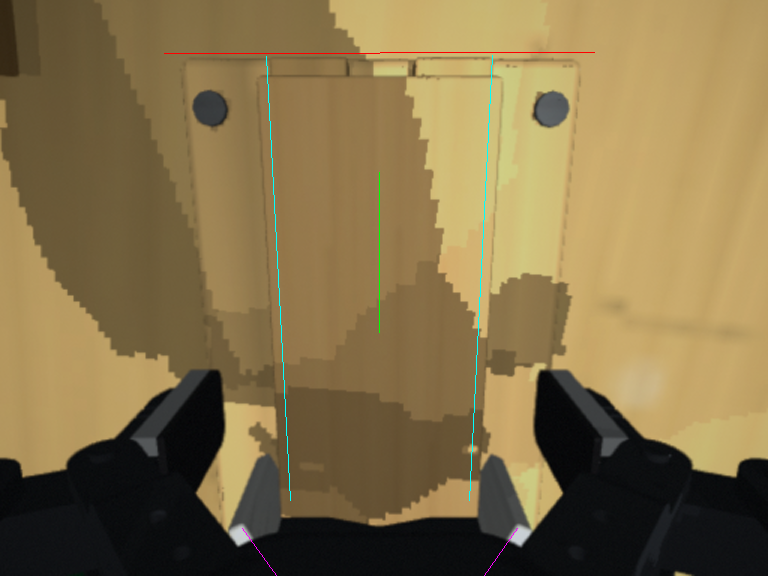

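arm_command(targets=[[1.5,0,0,0,0,0,0],[2.0,0,0,0,0,0,0],[2.0,0,0,0,0,0,0],[1.0,0,-0.05,0,0,0,0],[0,0,0,0,0,0,0],[0,0,0,0,0,0,0]])

```text
clock: 12.75
tcp_pos: [474.8, 180.9, 25.7]
eef_rot: [-0.058, 0.998, 0.0, -0.0]
wrist_force: [0.1, -0.4, -0.2]
opening: 0.998
```

```bash
python3 look.py w11
```

```text
tcp [474.8 180.9  25.7] jig [-1.012e+02 -1.000e-01  2.570e+01] dhead -8.157814166454003e-05 q [ 0.36  0.18 -0.44  0.95  0.    0.25] F [ 0.1 -0.4 -0.2] op 0.9980652133195579 12.75 [-5.790e-02  9.983e-01  3.000e-04 -0.000e+00]
```

View pics/w11o.png

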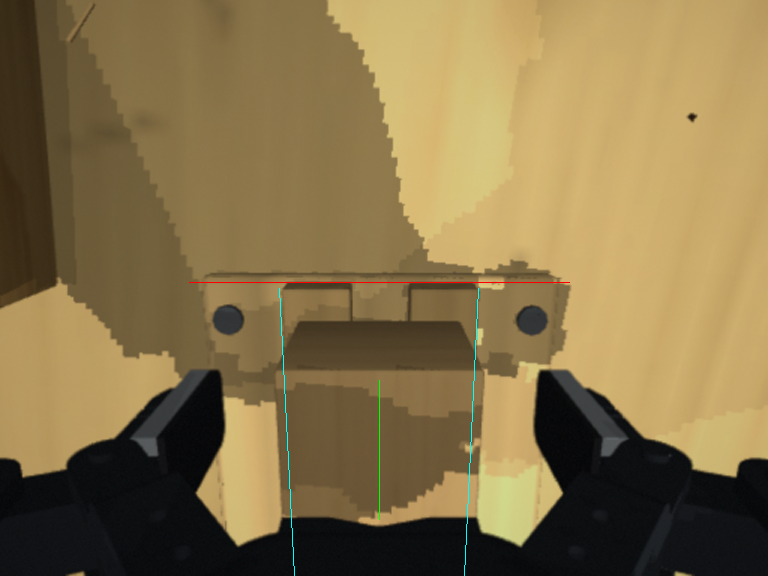

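arm_command(targets=[[0,0,0,0,0,0,150],[0,0,0,0,0,0,150],[0,0,0,0,0,0,150],[0,0,0,0,0,0,150],[0,0,0,0,0,0,150],[0,0,0,0,0,0,150],[0,0,0,0,0,0,150]], squeeze=50)

```text
clock: 13.5
tcp_pos: [474.3, 180.7, 25.4]
eef_rot: [-0.058, 0.998, 0.0, -0.0]
wrist_force: [1.7, -0.1, 0.2]
opening: 0.579
```

```bash
python3 look.py w12; python3 - <<'E'
from look import *
s=ctrl.sense();p=ctrl.read_camera('wrist');W=wristW(p,s)
for x in (278,482): print(injig(back(p,(x/1.5,370/1.5),56,W)).round(1))
E
```

```text
tcp [474.3 180.7  25.4] jig [-101.7   -0.2   25.4] dhead -0.0002860077233015623 q [ 0.36  0.18 -0.44  0.95  0.    0.25] F [ 1.7 -0.1  0.2] op 0.5789999375576964 13.5 [-5.780e-02  9.983e-01  2.000e-04 -4.000e-04]
[-117.7  -23.8   56. ]
[-117.6   24.1   56. ]
```

View pics/w12.png

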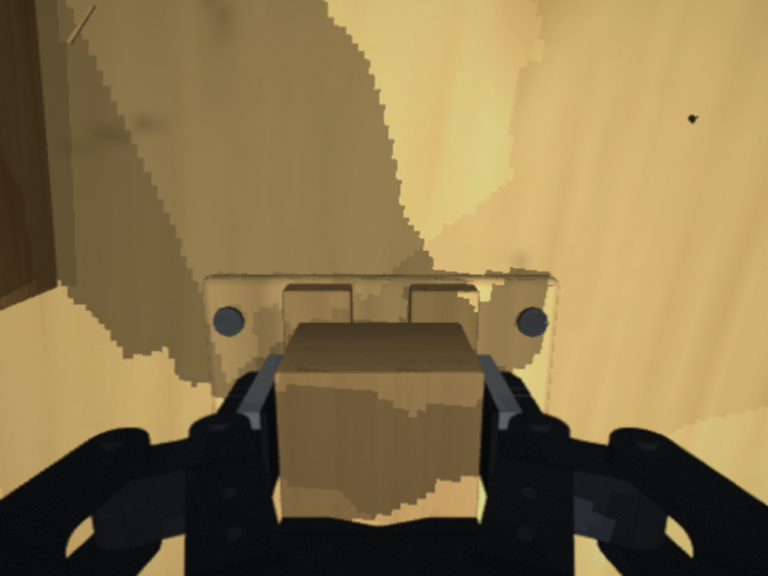

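arm_command(targets=[[-0.5,0,0,0,0,0,150],[-0.8,0,0,0,0,0,150],[-0.8,0,0,0,0,0,150],[-0.8,0,0,0,0,0,150],[-0.8,0,0,0,0,0,150],[-0.8,0,0,0,0,0,150],[-0.6,0,0,0,0,0,150],[-0.4,0,0,0,0,0,150],[0,0,0,0,0,0,150],[0,0,0,0,0,0,150]])

```text
clock: 14.6
tcp_pos: [528.1, 186.9, 25.4]
eef_rot: [-0.058, 0.998, 0.0, -0.001]
wrist_force: [-1.9, -1.0, 6.5]
opening: 0.582
```

```bash
python3 look.py w13; python3 - <<'E'
from look import *
print(ctrl.sense()['torque'])
E
```

```text
tcp [528.1 186.9  25.4] jig [-47.6  -0.2  25.4] dhead -0.00011518791084741409 q [ 0.34  0.27 -0.32  0.98  0.    0.22] F [-1.9 -1.   6.5] op 0.5822018611083198 14.6 [-5.790e-02  9.983e-01  1.000e-04 -1.200e-03]
[-0.084399    0.38261316  0.01075391]
```

View pics/w13.png

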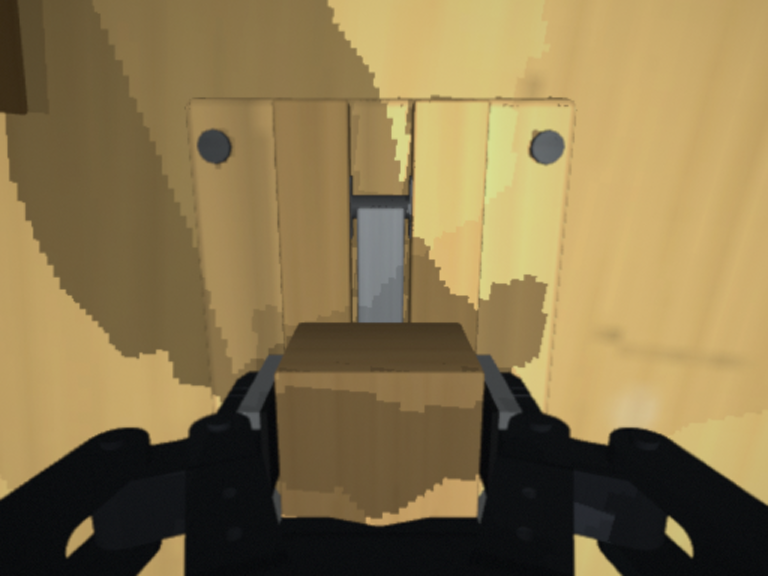

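arm_command(targets=[[-0.4,0,-0.03,0,0,0,150],[-0.4,0,0,0,0,0,150],[-0.3,0,0,0,0,0,150],[-0.2,0,0,0,0,0,150],[0,0,0,0,0,0,150],[0,0,0,0,0,0,150]])

```text
clock: 15.25
tcp_pos: [541.8, 188.5, 25.4]
eef_rot: [-0.058, 0.998, 0.0, -0.001]
wrist_force: [-1.8, -0.4, 2.3]
opening: 0.576
```

```bash
python3 look.py w14; python3 - <<'E'
from look import *
s=ctrl.sense();p=ctrl.read_camera('wrist');W=wristW(p,s)
print([ (d['conf'],d['point']) for d in ctrl.boxes_of(p,'pawl_tip')[:2]])
E
```

```text
tcp [541.8 188.5  25.4] jig [-33.8  -0.3  25.4] dhead -0.00026810694396495194 q [ 0.33  0.29 -0.29  0.99  0.    0.22] F [-1.8 -0.4  2.3] op 0.5759074647790823 15.25 [-5.780e-02  9.983e-01  1.000e-04 -5.000e-04]
[(0.8, [252.0, 153.6]), (0.45, [3.7, 23.2])]
```

View pics/w14.png

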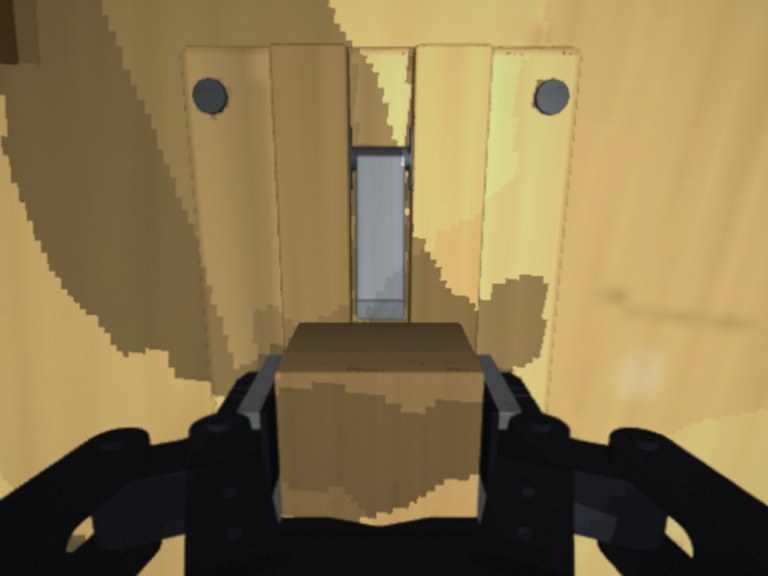

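arm_command(targets=[[-0.15,0,0,0,0,0,150],[-0.1,0,0,0,0,0,150],[0,0,0,0,0,0,150],[0,0,0,0,0,0,150]])

```text
clock: 15.8
tcp_pos: [543.7, 188.7, 25.4]
eef_rot: [-0.058, 0.998, 0.0, -0.001]
wrist_force: [-4.4, -0.6, 3.1]
opening: 0.579
```

```bash
python3 look.py w15
```

```text
tcp [543.7 188.7  25.4] jig [-31.9  -0.3  25.4] dhead -0.0002455251681410253 q [ 0.33  0.3  -0.29  0.99  0.    0.22] F [-4.4 -0.6  3.1] op 0.5790587781022818 15.8 [-5.780e-02  9.983e-01  1.000e-04 -1.000e-03]
```

View pics/w15.png

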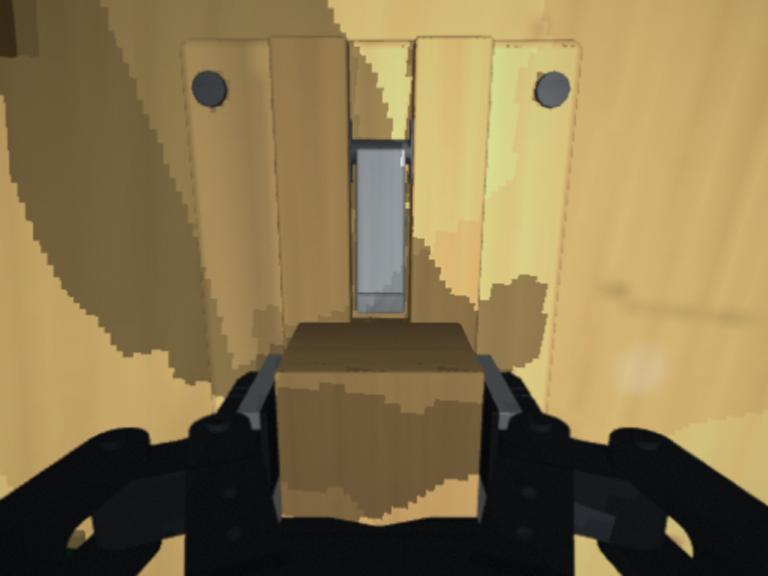

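arm_command(targets=[[-0.15,0,0,0,0,0,150],[0,0,0,0,0,0,150],[0,0,0,0,0,0,150]])

```text
clock: 16.15
tcp_pos: [543.7, 188.8, 25.4]
eef_rot: [-0.058, 0.998, 0.0, -0.002]
wrist_force: [-9.4, -0.6, 7.1]
opening: 0.579
```

arm_command(targets=[[-0.1,0,0,0,0,0,150],[0,0,0,0,0,0,150],[0,0,0,0,0,0,150]])

```text
clock: 16.45
tcp_pos: [543.7, 188.7, 25.4]
eef_rot: [-0.058, 0.998, 0.0, -0.003]
wrist_force: [-14.1, -1.2, 10.7]
opening: 0.577
```

```bash
python3 look.py w16; python3 - <<'E'
from look import *
s=ctrl.sense();p=ctrl.read_camera('wrist');W=wristW(p,s)
d=ctrl.boxes_of(p,'pawl_tip');print([(x['conf'],x['point']) for x in d[:2]])
# predict tip edge pixel for pawl up (z=26) and flush (z=18): edge half width ~6
for z in (18,22,26):
  for t in (-52,): print(z,(proj(p,[w((t,0,z)),w((-97,0,18))],W)*1.5).round(1).tolist())
E
```

```text
tcp [543.7 188.7  25.4] jig [-31.9  -0.3  25.4] dhead 5.1771058913629986e-05 q [ 0.33  0.3  -0.28  0.99  0.    0.22] F [-14.1  -1.2  10.7] op 0.5767728956859067 16.45 [-0.058   0.9983  0.     -0.0031]
[]
18 [[379.6, 306.2], [379.6, 152.7]]
22 [[379.6, 310.0], [379.6, 152.7]]
26 [[379.6, 314.0], [379.6, 152.7]]
```

View pics/w16.png

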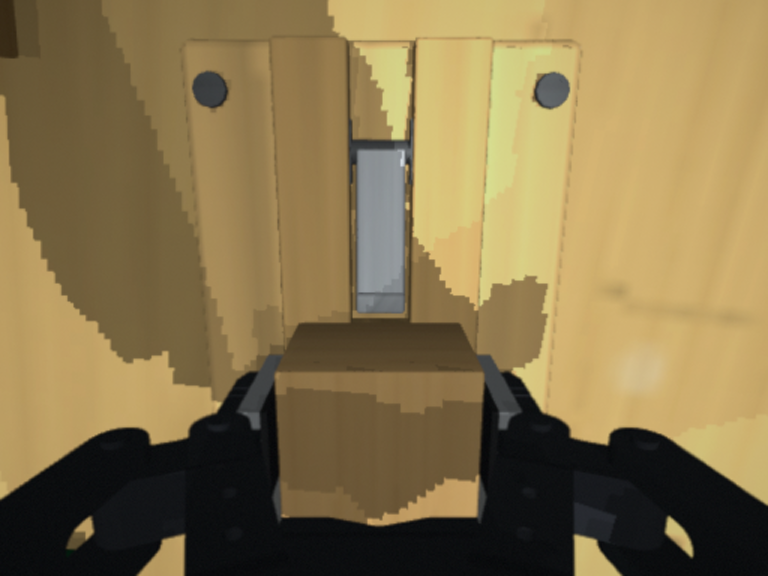

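arm_command(targets=[[0.25,0,0,0,0,0,150],[0.3,0,0,0,0,0,150],[0.3,0,0,0,0,0,150],[0,0,0,0,0,0,150],[0,0,0,0,0,0,150]])

```text
clock: 17.1
tcp_pos: [538.7, 188.2, 25.5]
eef_rot: [-0.058, 0.998, 0.0, -0.0]
wrist_force: [3.4, 0.1, -2.8]
opening: 0.574
```

```bash
python3 look.py w17
```

```text
tcp [538.7 188.2  25.5] jig [-36.8  -0.3  25.5] dhead -0.0003220642656889261 q [ 0.34  0.29 -0.3   0.98  0.    0.22] F [ 3.4  0.1 -2.8] op 0.5744103555519051 17.1 [-5.780e-02  9.983e-01  1.000e-04 -1.000e-04]
```

View pics/w17.png

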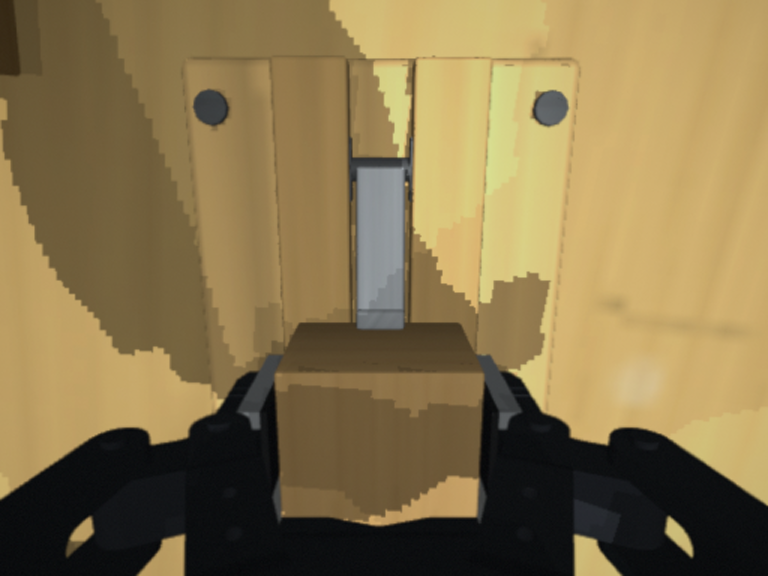

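arm_command(targets=[[0.15,0,0,0,0,0,150],[0,0,0,0,0,0,150],[0,0,0,0,0,0,150]])

```text
clock: 17.45
tcp_pos: [538.6, 188.2, 25.9]
eef_rot: [-0.058, 0.998, 0.0, 0.001]
wrist_force: [7.4, 0.9, -5.4]
opening: 0.574
```

arm_command(targets=[[-0.35,0,0,0,0,0,150],[-0.2,0,0,0,0,0,150],[-0.15,0,0,0,0,0,150],[0,0,0,0,0,0,150],[0,0,0,0,0,0,150]])

```text
clock: 17.95
tcp_pos: [543.2, 188.7, 25.4]
eef_rot: [-0.058, 0.998, 0.0, -0.001]
wrist_force: [-2.1, -1.0, 1.1]
opening: 0.577
```

```bash
python3 look.py w18
```

```text
tcp [543.2 188.7  25.4] jig [-32.3  -0.3  25.4] dhead -0.0001262752061310657 q [ 0.33  0.3  -0.29  0.99  0.    0.22] F [-2.1 -1.   1.1] op 0.5772938183072115 17.95 [-5.790e-02  9.983e-01  1.000e-04 -9.000e-04]
```

The pawl blocks withdrawal: the offcut stopped after 5.0 mm of play and the force rose. It's pushed home again, so I'll release and retreat.

arm_command(targets=[[0,0,0,0,0,0,60],[0,0,0,0,0,0,0],[0,0,0,0,0,0,0],[0,0,0,0,0,0,0],[0,0,0,0,0,0,0],[0,0,-1.5,0,0,0,0],[0,0,-4,0,0,0,0],[0,0,-4.5,0,0,0,0],[1.5,0,-4.5,0,0,0,0],[3,0,-2,0,0,0,0],[3,0,0,0,0,0,0],[0,0,0,0,0,0,0],[0,0,0,0,0,0,0]])

```text
clock: 19.3
tcp_pos: [469.2, 180.1, 191.0]
eef_rot: [-0.058, 0.998, 0.0, -0.0]
wrist_force: [-0.2, -0.8, 0.4]
opening: 1.001
```

```bash
python3 look.py w19; python3 - <<'E'
from look import *
p=ctrl.read_camera('scene');cv2.imwrite('pics/sc19.png',cv2.resize(p['img'][90:320,150:400],None,fx=2.6,fy=2.6,interpolation=cv2.INTER_CUBIC))
E
```

```text
tcp [469.2 180.1 191. ] jig [-106.9   -0.2  191. ] dhead 0.0001852423957364735 q [ 0.37  0.09 -0.17  1.31  0.    0.25] F [-0.2 -0.8  0.4] op 1.0013620830821106 19.3 [-5.810e-02  9.983e-01  3.000e-04 -1.000e-04]
```

View pics/w19.png

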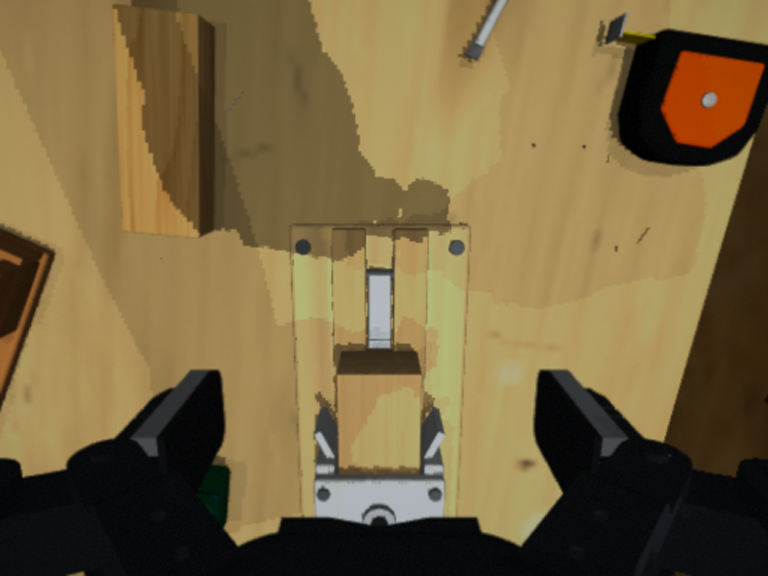

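View pics/sc19.png

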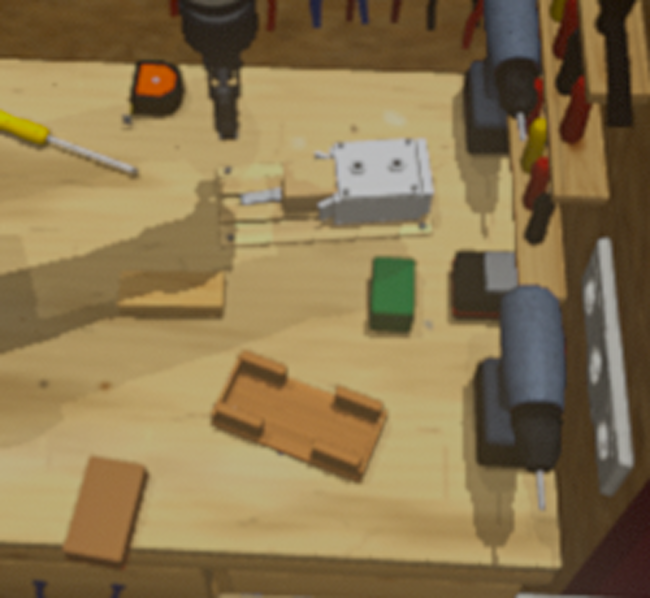

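The wrist view shows the tail at (378,350) with the pawl tip raised just behind it. The scene view shows the offcut under the plate, the cradle empty and the bystanders where they were. The gripper is clear, so I'm handing in.

```bash
python3 - <<'E'
from h import *
print(ctrl.hand_in(), ctrl.sense()['clock'])
E
```

```text
the job is handed in; nothing more can be done
the job is handed in; nothing more can be done
```

The long offcut is in the drilling jig, against the end stop, with the pawl up behind it. I handed the job in after 19.4 s on the robot's clock.

I gripped it at its middle, lifted it straight out of the cradle and slid it about 34 mm into the mouth. I laid it down there, took it again about 16 mm from its tail, and pushed it home.

**Last checks**
- **At the stop:** the arm stopped moving while the push rose to about 14 N.
- **Pawl:** a gentle pull back met the pawl after 5.0 mm and went no further at about 7 N. I then pushed the offcut forward again to within about 0.5 mm of the stop and let go.
- **Final pictures:** the pawl tip is raised just behind the tail, the cradle is empty, the bystanders look unmoved and the gripper is clear.

**What disagreed or failed**
- **Jig position:** the fit from the top and scene cameras was about 2.7 mm off sideways from what the wrist camera showed. I used the wrist camera, and the offcut went in without noticeable force.
- **Joint limit:** early on, the last joint reached its range end, so a move fell short. I fixed it with a half turn of the gripper, and nothing was touched.
- **Pawl-tip detector:** it found nothing in one of the two pictures I tried. I judged that one by eye and by where the raised tip should appear.

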